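# Sweep loose hardware into the fiddle-rail bay

### The arm

A 6-joint arm with a two-finger parallel gripper is mounted at the origin on the work surface. World frame = base frame: x ahead of the robot, y to its left, z up, the work surface at z = 0. Lengths are in m, angles in rad, forces in N, time in s.
With the tool pointing down it reaches from about 0.3 to 0.85 m from the base axis. Payload 4.2 kg.
Tool frame: the origin (TCP) lies between the finger pads; the fingertips stand 14 mm ahead of it and the grasp point (between the pads) lies 5 mm behind it; z points along the fingers, y is the line along which they close (so a half turn about z gives the same grasp; the last joint's range is limited). The gripper opens to 91 mm and grips with 3 to 60 N. Pads are 32 mm wide; open, the fingers measure 118 mm over their backs; the gripper's body (76 mm by 178 mm) begins 60 mm behind the grasp point.
Start: joints at [1.162, 0.32, 1.565, -0, 1.257, -0.02], TCP at [0.218, 0.532, 0.2] pointing down, gripper open.
Joint ranges: [-3.11, 3.11], [-0.84, 2.01], [0.21, 2.61], [-1.34, 4.49], [0.05, 2.63], [-2.56, 2.56]. Speed limits (rad/s): [2.57, 2.57, 3.14, 3.14, 3.14, 3.14].

### API

Orientations are given as a rotation vector (axis times angle).
In Python, from bench import manip, optics, workorder gives the robot as it stands. The module is installed in compiled form; this text tells all that it offers.
- The arm moves only by the tool servo_tool, never from a script. Its argument "steps" is a list of rows, each a list of 3 entries, a list of its own where there are three numbers: the shift along the world's x, y, z in units of 40 mm (1.0 is 40 mm), then the turn, a rotation vector about the world's x, y, z in units of 5 degrees (1.0 is 5 degrees), then the finger opening in mm, from 0 to 91.2. A call has 1 to 12 rows; each row is the pose to reach, as a shift and turn from the pose commanded when the call began; what a row does not reach only later rows make up. A row lasts 1/8 s, in which the tool goes at most 62.5 mm and 10.7 degrees, less where a joint would pass 70% of its speed; a pose out of reach is approached as far as the arm can. A call with a gripper value outside its range is refused whole. The fingers move at their own pace and stop on an object; "squeeze" is the grip in N (left out, the last holds). Time passes only in rows, so rows that repeat a pose let the fingers close. It gives the time, the measured TCP pose, the force, the opening and the grip force at its end, in the units of the state.
- manip.state(): the state, without advancing time (a new reading comes with each control period).
- optics.read_camera(name): name is "scene" or "top" or "wrist"; returns a dict with "pixels" (420x560x3 uint8, red, green, blue), "K" (3x3 intrinsics, pixels), "distortion" ([k1, k2, p1, p2, k3] as OpenCV has them; the pictures are not rectified), "R" (3x3) and "t" (3): a world point X has camera coordinates R X + t; the wrist camera has in their place "tool_from_camera" (4x4, takes a point from camera to tool coordinates, whose origin is the TCP and whose axes are the flange's). Camera axes: x right, y down, z forward; pixel columns grow to the right and rows downward; lengths in m; the calibration is good to about 2 mm. A picture is of the moment at which its call begins: read the wrist's pose just before it. There is no depth.
- workorder.hand_in(): hands the job in; it is judged then, once.
The state is a dict: "time": time; "q": joint angles; "qvel": joint speeds; "effort": joint torques, N m; "tcp_pos": TCP position; "orientation": TCP orientation; "force": force on the tool from outside, world axes, zero at the start; "torque": the same for the moment, N m; "opening": finger opening in m; "grasp_force": force on a finger pad.
Only numpy, scipy, OpenCV 4.12 (cv2) and the standard library are available. Lean on these libraries where they do the work, as an engineer would, in place of code of your own. Each camera call takes 0.05 s, during which the arm holds its last target. There are 200 camera calls.

### The job

In this ship's laboratory two steel nuts and a steel collar lie loose on the bench. With the closed fingers, push them steadily across the bench top through the open side of the U-shaped wooden bay until all three lie completely inside it; do not pick them up or flick them, and leave the vial in the bay, the jar and the beaker standing where they are.

Things in the scene. Friction and masses are not known exactly. Their poses are not given: they have to be found in the camera images.
- bay: U-shaped bay of fixed light-wood rails 12 mm thick, 30 mm high, on the robot's left. Inside 280 mm wide (its x, -140 to 140) and 150 mm deep (its y, from -75 at the mouth to 75 at the back rail). The mouth (its -y side) is fully open, no sill, and faces world -y within 0.3 rad. Dark floor mat level with the bench. Origin: centre of the inside, on the bench
- nut_a_mid (a point): point at the centre, half-way up, of a plain steel hexagon nut lying flat, loose on the bench: 40 mm across flats, 46 mm across corners, 20 mm high (this point is 10 mm above the bench), 24 mm hole, about 140 g
- nut_b_mid (a point): point at the centre, half-way up, of a plain steel hexagon nut lying flat, loose on the bench: 40 mm across flats, 46 mm across corners, 20 mm high (this point is 10 mm above the bench), 24 mm hole, about 140 g; the same as the other nut
- collar_mid (a point): point at the centre, half-way up, of a plain round steel collar (thick ring) lying flat, loose on the bench: 42 mm outside diameter, 24 mm hole, 20 mm high (this point is 10 mm above the bench), about 140 g. Nuts and collar lie outside the mouth in any order, 75 mm or more apart (centres); they slide with friction and stop when no longer pushed
- vial: small glass vial with white cap, 28 mm diameter, 50 mm tall, about 60 g, standing loose inside the bay near its +x side rail and back rail. Origin: centre of its underside. To be left alone
- jar: white plastic jar with cap, 64 mm diameter, 85 mm tall, standing loose on the bench beyond the nuts, farther from the robot. Origin: centre of its underside. To be left alone
- beaker: small glass beaker, 60 mm rim diameter, 65 mm tall, standing loose on the bench between the robot and the nuts. Origin: centre of its underside. To be left alone
Things that resemble listed ones, but are neither listed nor needed, are in the scene too. Leave any yellow look-alike of the part that bears nut_b_mid alone.

How it is judged:
By the outcome, as a careful person would: the job done as asked, in the order asked, and still so for the second after the job is handed in, with the robot touching nothing.
It also fails if it takes over 72 s, if anything falls off the work surface, if the arm or the gripper's body presses on something with over 40 N, if the wrist force passes 120 N, or if a joint passes its speed limit or range.

## Working session

There is one attempt and no reset: what is moved stays moved. The work goes in short steps, Python scripts to look and compute and a tool call to move; the robot and the scene stay as the last step left them, time stands still between calls to the robot, and variables do not carry over. Pictures are saved under pics/ and viewed, at most 10 in all, crops included, and the job is handed in when it is done.

Besides the shell and the picture viewer there is one more tool, called after "Request:" as name([rows], argument=value, ...), one row to a line, values as JSON. servo_tool: Moves the arm, as the interface text tells. Its arguments: {"type":"object","properties":{"steps":{"type":"array","items":{"type":"array"}},"squeeze":{"type":"number"}},"required":["steps"]}

```bash
mkdir -p pics; cat > h.py <<'E'
from bench import manip, optics, workorder
import numpy as np, cv2, pickle
def cap(n):
    c=optics.read_camera(n); pickle.dump(c,open(f'{n}.pkl','wb')); return c
def ld(n): return pickle.load(open(f'{n}.pkl','rb'))
def px2w(c,uv,z):
    p=cv2.undistortPoints(np.array(uv,float).reshape(-1,1,2),np.array(c['K']),np.array(c['distortion'])).reshape(-1,2)
    R=np.array(c['R']);t=np.array(c['t']);C=-R.T@t
    d=np.c_[p,np.ones(len(p))]@R
    return C+d*((z-C[2])/d[:,2])[:,None]
def w2px(c,X):
    return cv2.projectPoints(np.array(X,float).reshape(-1,1,3),cv2.Rodrigues(np.array(c['R']))[0],np.array(c['t']),np.array(c['K']),np.array(c['distortion']))[0].reshape(-1,2)
def save(c,f): cv2.imwrite('pics/'+f,cv2.resize(np.array(c['pixels'])[:,:,::-1],(800,600),interpolation=cv2.INTER_CUBIC))
E
python3 - <<'E'
from h import *
for n in('top','scene'):
    c=cap(n); save(c,n+'1.png'); print(n,-np.array(c['R']).T@c['t'])
s=manip.state();print(s['time'],s['tcp_pos'],s['orientation'])
E
```

```text
top [ 0.520413   -0.00863445  0.90899966]
scene [0.8279372  0.51758255 0.56420896]
0.1 [0.21777917 0.53165812 0.19972918] [-6.06756304e-01 -3.08215090e+00  2.37608205e-03]
```

View pics/top1.png

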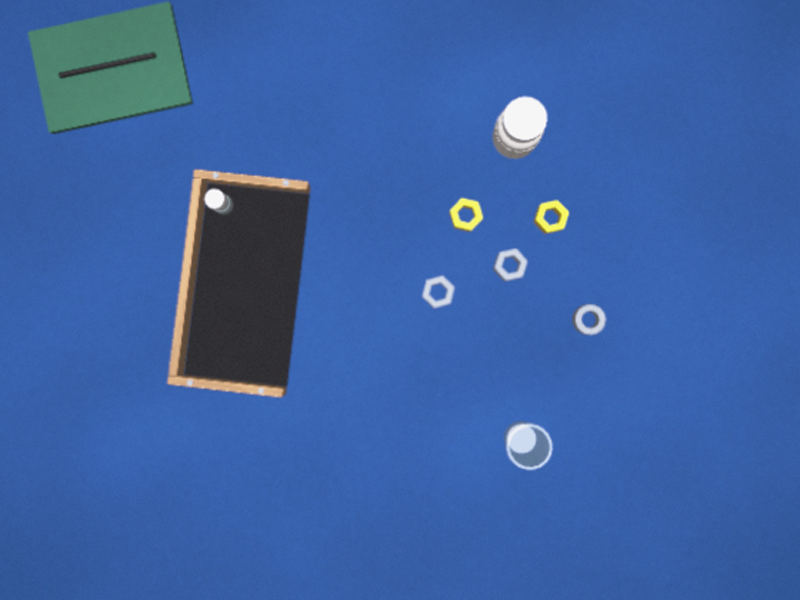

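View pics/scene1.png

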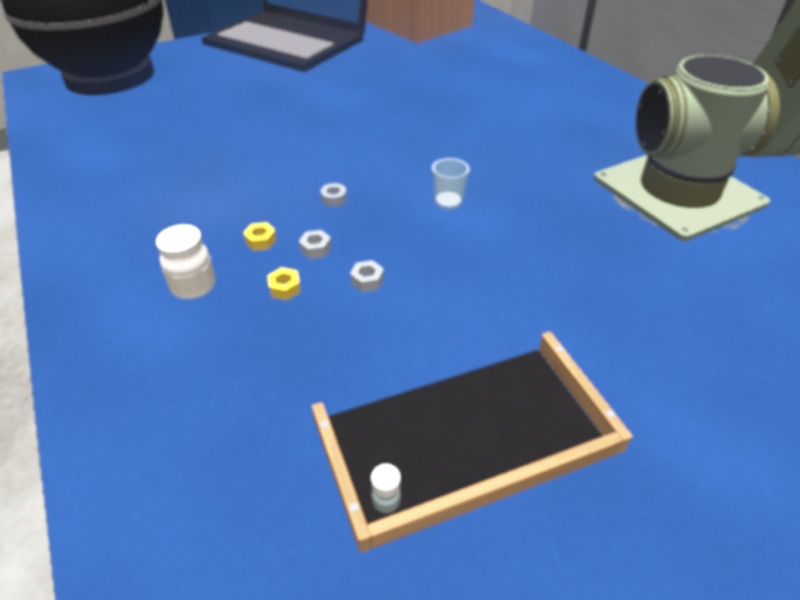

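The top view shows steel nuts at (438,291) and (511,264), and the collar at (590,319). The yellow look-alikes are at (466,214) and (552,216), the jar at about (520,130) and the beaker at (529,445). The bay mouth faces right (world -y), with the vial at (222,203). The scene view agrees.

```bash
python3 - <<'E'
from h import *
c=ld('top'); f=.7
def P(n,uv,z): print(n,px2w(c,np.array([uv])*f,z)[0].round(4))
P('nutL',(438.5,291),.02);P('nutR',(511,264),.02);P('col',(590.5,319.5),.02)
P('y1',(466,214),.02);P('y2',(552,216),.02)
P('jar top',(525,119),.085);P('beaker rim',(529,446),.065)
P('vial top',(215,199),.05)
P('rail +x mouth outer',(309,183),.03);P('rail -x mouth inner(top)',(287,388),.03)
P('mat mouth +x',(308,194),0);P('mat mouth -x',(286,387),0)
P('back +x outer corner',(194,170),.03);P('back -x outer',(168,384),.03);P('-x mouth outer',(284,396),.03)
c2=ld('scene')
for n,uv,z in [('nutL',(367,269),.02),('nutR',(315,238),.02),('col',(333.5,188.5),.02),('y1',(284,276),.02),('y2',(260,230),.02),('vial',(386,478),.05)]:
  print(n,px2w(c2,np.array([uv])*f,z)[0].round(4))
print(cv2.Rodrigues(np.array(manip.state()['orientation']))[0].round(3))
E
```

```text
nutL [ 0.5674 -0.0495  0.02  ]
nutR [ 0.6037 -0.1511  0.02  ]
col [ 0.5249 -0.2584  0.02  ]
y1 [ 0.6751 -0.0897  0.02  ]
y2 [ 0.6699 -0.209   0.02  ]
jar top [ 0.7863 -0.1619  0.085 ]
beaker rim [ 0.3604 -0.1622  0.065 ]
vial top [0.6965 0.2565 0.05  ]
rail +x mouth outer [0.721 0.13  0.03 ]
rail -x mouth inner(top) [0.435  0.1627 0.03  ]
mat mouth +x [0.7118 0.1363 0.    ]
mat mouth -x [0.4336 0.17   0.    ]
back +x outer corner [0.7421 0.2921 0.03  ]
back -x outer [0.4425 0.3286 0.03  ]
-x mouth outer [0.4241 0.1669 0.03  ]
nutL [ 0.5669 -0.0534  0.02  ]
nutR [ 0.6038 -0.1541  0.02  ]
col [ 0.5252 -0.2629  0.02  ]
y1 [ 0.6748 -0.0954  0.02  ]
y2 [ 0.6698 -0.2128  0.02  ]
vial [0.7002 0.2586 0.05  ]
[[-0.925  0.379 -0.001]
 [ 0.379  0.925 -0.001]
 [-0.    -0.002 -1.   ]]
```

Request:
servo_tool([
  [[0.4,-0.7,0],[0,0,0.5],0],
  [[1.2,-2.2,0],[0,0,1],0],
  [[2,-3.65,0],[0,0,1.5],0],
  [[2.8,-5.1,0],[0,0,2],0],
  [[3.6,-6.6,0],[0,0,2.5],0],
  [[4.4,-8.1,0],[0,0,3],0],
  [[5.2,-9.6,0],[0,0,3.4],0],
  [[6,-11,0],[0,0,3.68],0],
  [[6.8,-12.5,0],[0,0,3.68],0],
  [[7.6,-14,0],[0,0,3.68],0],
  [[8.3,-15.2,-0.5],[0,0,3.68],0],
  [[8.65,-15.83,-1.25],[0,0,3.68],0],
])

```text
time: 1.6
tcp_pos: [0.5603, -0.0936, 0.1575]
orientation: [0.108, 3.136, -0.0]
force: [0.1, -0.8, -0.7]
opening: 0.0001
grasp_force: 0.0
```

```bash
cat >> h.py <<'E'
def st():
    s=manip.state();R=cv2.Rodrigues(np.array(s['orientation']))[0]
    print(round(s['time'],2),np.array(s['tcp_pos']).round(4),'yhead',np.degrees(np.arctan2(R[1,1],R[0,1])).round(2),'F',np.array(s['force']).round(1),s['opening'],np.array(s['q']).round(2))
E
python3 - <<'E'
from h import *
st(); c=cap('top'); save(c,'t2.png')
E
```

```text
1.6 [ 0.5603 -0.0936  0.1575] yhead 86.06 F [ 0.1 -0.8 -0.7] 0.00011027610711809984 [-0.19  0.34  1.65  0.    1.15 -1.69]
```

Request:
servo_tool([
  [[0,0,-0.8],[0,0,0],0],
  [[0,0,-1.6],[0,0,0],0],
  [[0,0,-2.4],[0,0,0],0],
  [[0,0,-2.9],[0,0,0],0],
  [[0,0,-3.15],[0,0,0],0],
  [[0,0,-3.25],[0,0,0],0],
  [[0,0,-3.25],[0,0,0],0],
])

```text
time: 2.52
tcp_pos: [0.5588, -0.0912, 0.0274]
orientation: [0.106, 3.139, 0.0]
force: [-0.6, 0.1, -0.0]
opening: 0.0004
grasp_force: 0.0
```

```bash
python3 - <<'E'
from h import *
st(); c=cap('wrist'); save(c,'w2.png')
E
```

```text
2.52 [ 0.5588 -0.0912  0.0274] yhead 86.13 F [-0.6  0.1 -0. ] 0.00041719288624081943 [-0.18  0.47  1.82  0.    0.86 -1.69]
```

View pics/w2.png

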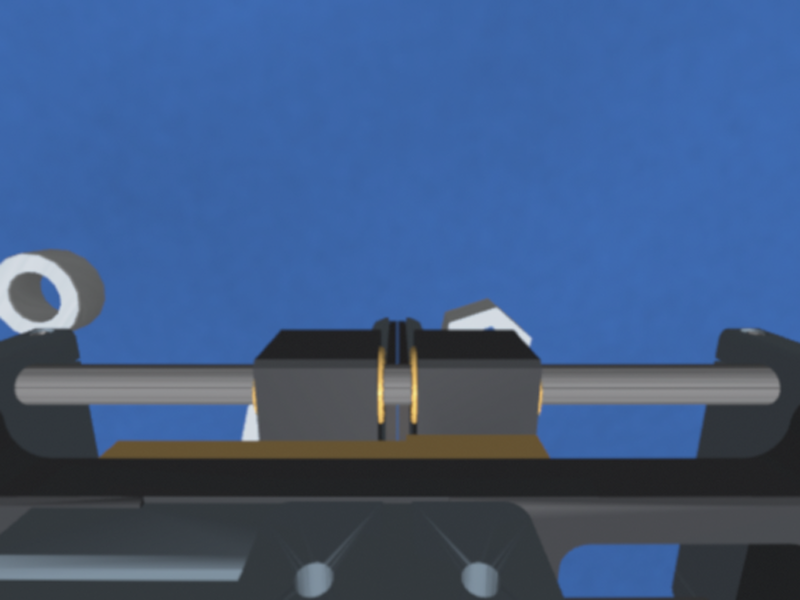

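The wrist view shows the closed fingers just behind the left nut (at about (487,320)), with the collar at (45,290) well clear. The pose needs small x and z corrections, so I make those first and then push.

Request:
servo_tool([
  [[0.14,-0.2,-0.05],[0,0,0],0],
  [[0.14,-0.2,-0.18],[0,0,0],0],
  [[0.14,-0.2,-0.18],[0,0,0],0],
  [[0.15,0,-0.18],[0,0,0],0],
  [[0.16,0.15,-0.18],[0,0,0],0],
  [[0.17,0.3,-0.18],[0,0,0],0],
  [[0.18,0.45,-0.18],[0,0,0],0],
  [[0.195,0.6,-0.18],[0,0,0],0],
  [[0.21,0.8,-0.18],[0,0,0],0],
  [[0.22,1.0,-0.18],[0,0,0],0],
  [[0.235,1.2,-0.18],[0,0,0],0],
  [[0.25,1.4,-0.18],[0,0,0],0],
])

```text
time: 4.08
tcp_pos: [0.5685, -0.0346, 0.0198]
orientation: [0.106, 3.14, 0.0]
force: [-0.1, -0.2, -0.5]
opening: 0.0004
grasp_force: 0.0
```

```bash
python3 - <<'E'
from h import *
st(); c=cap('scene'); save(c,'s3.png')
E
```

```text
4.08 [ 0.5685 -0.0346  0.0198] yhead 86.13 F [-0.1 -0.2 -0.5] 0.00043851073740738345 [-0.08  0.48  1.81  0.    0.84 -1.58]
```

View pics/s3.png

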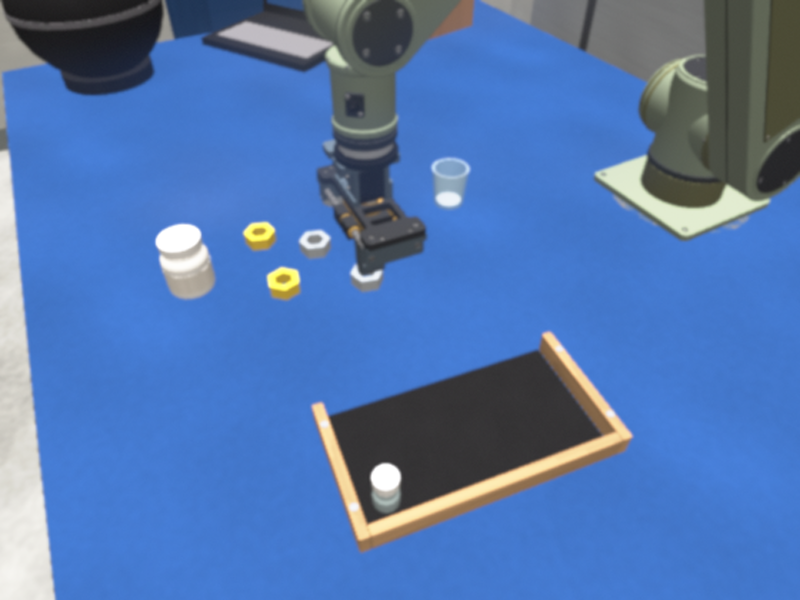

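The nut at (367,276) seems unmoved although the TCP has passed y=-0.035. I'll check this in a close crop.

```bash
python3 - <<'E'
from h import *
c=ld('scene');im=np.array(c['pixels'])[:,:,::-1]
t=np.array([.5685,-.0346,.0198])
print(w2px(c,[t,t-[0,0,.014],[.567,-.0515,.01]])*1)
a=im[130:230,200:330]; cv2.imwrite('pics/c3.png',cv2.resize(a,(780,600),interpolation=cv2.INTER_CUBIC))
E
```

```text
[[260.38899053 194.09770779]
 [260.60160463 199.31739286]
 [257.43922411 192.58367457]]
```

View pics/c3.png

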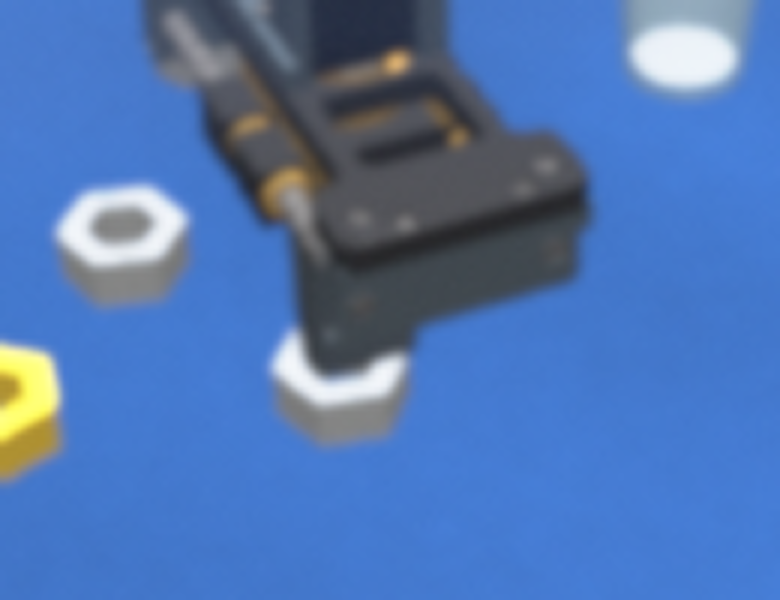

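```bash
python3 - <<'E'
from h import *
c=ld('scene'); print(px2w(c,[[256.7,191]],.02), w2px(c,[[.571,0,.02],[.571,-.05,.02]]))
s=manip.state(); st(); print(s['torque'])
w=cap('wrist'); t=cap('top'); st()
a=cv2.resize(np.array(t['pixels'])[170:260,270:410,::-1],(467,300),interpolation=cv2.INTER_CUBIC)
b=cv2.resize(np.array(cap('scene')['pixels'])[150:220,220:300,::-1],(333,300),interpolation=cv2.INTER_CUBIC)
cv2.imwrite('pics/m4.png',np.vstack([np.hstack([a,b]),cv2.resize(np.array(w['pixels'])[:,:,::-1],(800,300))]))
E
```

```text
[[ 0.57088538 -0.0461991   0.02      ]] [[267.32585451 204.97975248]
 [255.80474334 189.91496207]]
4.12 [ 0.5685 -0.0338  0.0198] yhead 86.15 F [ 0.3  0.2 -0.4] 0.00021989445845640605 [-0.08  0.48  1.81  0.    0.84 -1.58]
[0.04237522 0.0032205  0.00460164]
4.22 [ 0.5685 -0.0348  0.0198] yhead 86.17 F [ 0.2 -0.2  0.3] -8.272100707914587e-06 [-0.08  0.48  1.81  0.    0.84 -1.59]
```

View pics/m4.png

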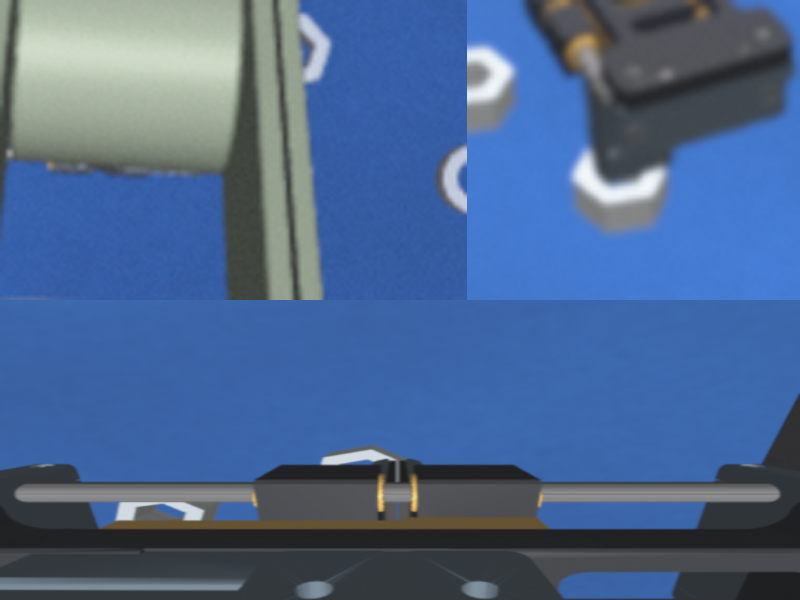

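```bash
cat >> h.py <<'E'
def wcam(c,s):
    T=np.array(c['tool_from_camera']); Rt=cv2.Rodrigues(np.array(s['orientation']))[0]
    R=Rt@T[:3,:3]; p=Rt@T[:3,3]+s['tcp_pos']
    c=dict(c);c['R']=R.T;c['t']=-R.T@p;return c
E
python3 - <<'E'
from h import *
s=manip.state(); c=ld('wrist'); print(np.array(c['tool_from_camera']).round(3)); c=wcam(c,s)
f=np.array([.7,1.4])
def W(x,y): return np.array([x*.7,(y-300)*1.4])
print('nut top pts',px2w(c,[W(322,460),W(372,450),W(400,460)],.02).round(4))
t=np.array(s['tcp_pos']); print('tip px(full800)',w2px(c,[t+[0,0,-.014],t+[0,.0135,-.014],t])/.7)
print(px2w(c,[W(160,508)],.02))
E
```

```text
[[-0.001 -0.972 -0.234  0.064]
 [ 1.    -0.001 -0.    -0.001]
 [ 0.    -0.234  0.972 -0.185]
 [ 0.     0.     0.     1.   ]]
nut top pts [[ 0.5554 -0.0695  0.02  ]
 [ 0.5477 -0.0462  0.02  ]
 [ 0.5578 -0.0343  0.02  ]]
tip px(full800) [[399.63729086 332.82325899]
 [427.05989952 331.03946721]
 [399.82594004 342.19696666]]
[[ 0.59786369 -0.15255467  0.02      ]]
```

```bash
python3 - <<'E'
from h import *
import glob
s=manip.state(); w=ld('wrist')
s2=dict(s); s2['tcp_pos']=[.5588,-.0912,.0274]; s2['orientation']=[.106,3.139,0]
for h in(0,.015,.03):
    s3=dict(s2); s3['tcp_pos']=[.5588,-.0912,.0274+h]; c=wcam(w,s3)
    print(h,'collar from w2',px2w(c,[[38*.7,292*.7]],.02).round(4))
c=ld('scene'); t=np.array(s['tcp_pos'])
for h in(0,.015,.03):
    for z in(.065,.045):
        print(h,z,((w2px(c,[t+[.038,.089,z+h],t+[-.038,.089,z+h]])-[200,130])*6).round().tolist())
E
```

```text
0 collar from w2 [[ 0.5253 -0.2579  0.02  ]]
0.015 collar from w2 [[ 0.5277 -0.2712  0.02  ]]
0.03 collar from w2 [[ 0.5301 -0.2844  0.02  ]]
0 0.065 [[376.0, 439.0], [607.0, 355.0]]
0 0.045 [[378.0, 490.0], [604.0, 405.0]]
0.015 0.065 [[375.0, 400.0], [609.0, 316.0]]
0.015 0.045 [[377.0, 452.0], [606.0, 367.0]]
0.03 0.065 [[373.0, 360.0], [611.0, 276.0]]
0.03 0.045 [[375.0, 413.0], [608.0, 329.0]]
```

The wrist view puts the nut at about (0.569,-0.049), essentially unmoved and under or behind the fingers. I'll lift straight up and look at the actual fingertips before going on.

Request:
servo_tool([
  [[0,0,0.2],[0,0,0],0],
  [[0,0,0.6],[0,0,0],0],
  [[0,0,1],[0,0,0],0],
  [[0,0,1],[0,0,0],0],
])

```text
time: 4.78
tcp_pos: [0.5699, -0.0354, 0.062]
orientation: [0.106, 3.135, -0.0]
force: [0.2, 0.3, -0.7]
opening: 0.0007
grasp_force: 0.0
```

```bash
python3 - <<'E'
from h import *
st();c=cap('scene'); s=manip.state(); w=cap('wrist')
t=np.array(s['tcp_pos']); r=(w2px(c,[t,t-[0,0,.014],[.567,-.05,.02]])-[200,110]); print((r*4).round())
a=cv2.resize(np.array(c['pixels'])[110:230,200:330,::-1],(520,480),interpolation=cv2.INTER_CUBIC)
b=cv2.resize(np.array(w['pixels'])[150:390:,180:320,::-1],(280,480),interpolation=cv2.INTER_CUBIC)
cv2.imwrite('pics/m5.png',np.hstack([a,b]))
E
```

```text
4.78 [ 0.5699 -0.0354  0.062 ] yhead 86.11 F [ 0.2  0.3 -0.7] 0.0006996099805857776 [-0.08  0.43  1.77  0.    0.93 -1.59]
[[237. 272.]
 [238. 294.]
 [230. 317.]]
```

View pics/m5.png

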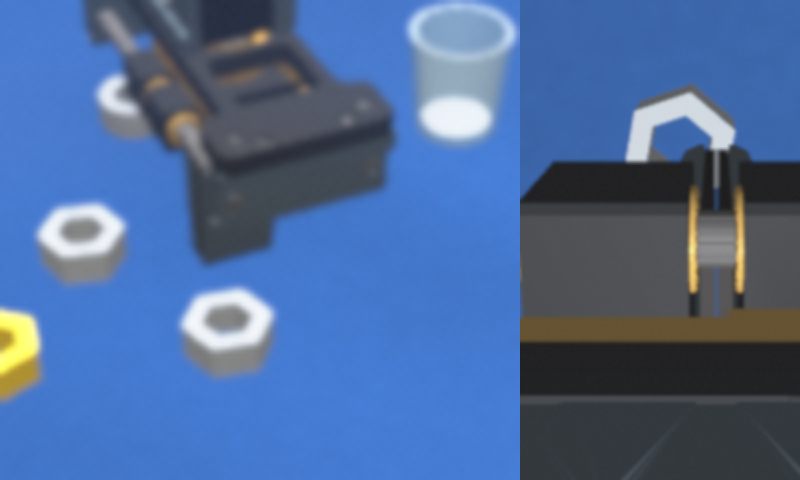

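```bash
python3 - <<'E'
from h import *
w=ld('wrist'); s=manip.state(); print(np.array(w['K']).round(1).tolist(),w['distortion'])
for h in (0,.033):
    s2=dict(s); s2['tcp_pos']=np.array(s['tcp_pos'])+[0,0,h]; c=wcam(w,s2)
    q=lambda x,y:[180+(x-520)/2,150+y/2]
    # nut top corners: left mid, top, right
    p=px2w(c,[q(637,110),q(690,92),q(733,130)],.02); print(h,p.round(4).tolist(),[np.linalg.norm(p[0]-p[1]).round(4),np.linalg.norm(p[1]-p[2]).round(4),np.linalg.norm(p[0]-p[2]).round(4)])
c=ld('scene'); print('nut now',px2w(c,[[200+229/4,110+322/4]],.02).round(4))
t=np.array(s['tcp_pos'])
for n,o in dict(fingerfront_bot=[0,.0135,-.014],body_end_bot=[0,.089,.065]).items():
    for d in ([0,0,0],[0,0,.035],[0,-.04,0]):
        print(n,d,((w2px(c,[t+o+d])-[200,110])*4).round().tolist())
E
```

```text
[[296.4, 0.0, 277.8], [0.0, 296.4, 210.6], [0.0, 0.0, 1.0]] [-0.00506598  0.          0.          0.          0.        ]
0 [[0.552, -0.0661, 0.02], [0.5463, -0.045, 0.02], [0.5625, -0.0294, 0.02]] [np.float64(0.0219), np.float64(0.0225), np.float64(0.0382)]
0.033 [[0.559, -0.0711, 0.02], [0.5525, -0.0469, 0.02], [0.5711, -0.029, 0.02]] [np.float64(0.0251), np.float64(0.0258), np.float64(0.0438)]
nut now [[ 0.5693 -0.047   0.02  ]]
fingerfront_bot [0, 0, 0] [[252.0, 311.0]]
fingerfront_bot [0, 0, 0.035] [[250.0, 254.0]]
fingerfront_bot [0, -0.04, 0] [[215.0, 264.0]]
body_end_bot [0, 0, 0] [[329.0, 272.0]]
body_end_bot [0, 0, 0.035] [[330.0, 205.0]]
body_end_bot [0, -0.04, 0] [[285.0, 220.0]]
```

The lifted view shows the nut at (229,322), still on the bench at about (0.569,-0.048). The visible fingertips end higher than the nominal TCP-14 mm, so the fingers passed over it. I'll go back behind the nut and lower in small steps while watching the force.

Request:
servo_tool([
  [[-0.04,-0.5,0],[0,0,0],0],
  [[-0.08,-1.1,0],[0,0,0],0],
  [[-0.12,-1.6,0],[0,0,0],0],
  [[-0.12,-1.6,0],[0,0,0],0],
  [[-0.12,-1.6,-0.4],[0,0,0],0],
  [[-0.12,-1.6,-0.8],[0,0,0],0],
  [[-0.12,-1.6,-1.05],[0,0,0],0],
  [[-0.12,-1.6,-1.05],[0,0,0],0],
  [[-0.12,-1.6,-1.12],[0,0,0],0],
  [[-0.12,-1.6,-1.18],[0,0,0],0],
  [[-0.12,-1.6,-1.18],[0,0,0],0],
])

```text
time: 6.25
tcp_pos: [0.5636, -0.0992, 0.0127]
orientation: [0.106, 3.14, 0.0]
force: [-0.0, -0.3, -0.3]
opening: 0.0006
grasp_force: 0.0
```

Request:
servo_tool([
  [[0,0,-0.06],[0,0,0],0],
  [[0,0,-0.06],[0,0,0],0],
])

```text
time: 6.5
tcp_pos: [0.5635, -0.0992, 0.0101]
orientation: [-0.106, -3.14, -0.0]
force: [0.8, 0.8, 0.1]
opening: 0.0008
grasp_force: 0.0
```

Request:
servo_tool([
  [[0,0,-0.05],[0,0,0],0],
  [[0,0,-0.05],[0,0,0],0],
])

```text
time: 6.75
tcp_pos: [0.5635, -0.0992, 0.008]
orientation: [-0.106, -3.139, -0.0]
force: [-0.2, -0.6, 0.1]
opening: 0.0006
grasp_force: 0.0
```

No contact at TCP z=0.008, so the tips do end above the stated point. Continuing down.

Request:
servo_tool([
  [[0,0,-0.06],[0,0,0],0],
  [[0,0,-0.1],[0,0,0],0],
  [[0,0,-0.1],[0,0,0],0],
])

```text
time: 7.12
tcp_pos: [0.5635, -0.0992, 0.004]
orientation: [-0.106, -3.139, -0.0]
force: [0.6, 0.4, 0.4]
opening: 0.0005
grasp_force: 0.0
```

Request:
servo_tool([
  [[0,0,-0.05],[0,0,0],0],
  [[0,0,-0.1],[0,0,0],0],
  [[0,0,-0.1],[0,0,0],0],
])

```text
time: 7.5
tcp_pos: [0.5635, -0.0992, -0.0001]
orientation: [-0.106, -3.139, -0.0]
force: [-0.0, -0.1, -0.9]
opening: 0.0003
grasp_force: 0.0
```

```bash
python3 - <<'E'
from h import *
st();c=cap('scene'); s=manip.state(); w=cap('wrist')
t=np.array(s['tcp_pos']); print(((w2px(c,[t,t-[0,0,.014],t+[0,0,.011]])-[220,130])*6).round())
a=cv2.resize(np.array(c['pixels'])[130:210,220:300,::-1],(480,480),interpolation=cv2.INTER_CUBIC)
b=cv2.resize(np.array(w['pixels'])[150:390:,200:360,::-1],(320,480),interpolation=cv2.INTER_CUBIC)
cv2.imwrite('pics/m6.png',np.hstack([a,b]))
E
```

```text
7.5 [ 5.635e-01 -9.920e-02 -1.000e-04] yhead 86.12 F [-0.  -0.1 -0.9] 0.0002926477488732328 [-0.19  0.51  1.83  0.    0.8  -1.7 ]
[[174. 315.]
 [176. 345.]
 [173. 291.]]
```

View pics/m6.png

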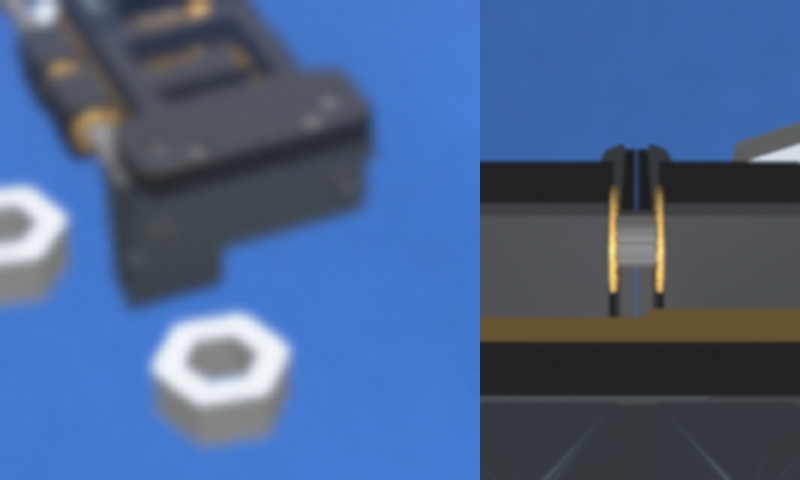

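The view shows the fingertip block's bottom at about (175,290), behind the nut at (221,360) and still above the bench. Lowering a bit more, with the force watched.

Request:
servo_tool([
  [[0,0,-0.05],[0,0,0],0],
  [[0,0,-0.08],[0,0,0],0],
  [[0,0,-0.08],[0,0,0],0],
])

```text
time: 7.98
tcp_pos: [0.5635, -0.0992, -0.0032]
orientation: [-0.106, -3.14, -0.0]
force: [0.3, -0.1, 0.4]
opening: 0.0005
grasp_force: 0.0
```

Request:
servo_tool([
  [[0,0,-0.05],[0,0,0],0],
  [[0,0,-0.05],[0,0,0],0],
])

```text
time: 8.22
tcp_pos: [0.5635, -0.0992, -0.0052]
orientation: [-0.106, -3.139, -0.0]
force: [0.3, 0.1, -0.3]
opening: 0.0008
grasp_force: 0.0
```

Request:
servo_tool([
  [[0,0,-0.05],[0,0,0],0],
  [[0,0,-0.05],[0,0,0],0],
])

```text
time: 8.48
tcp_pos: [0.5635, -0.0991, -0.0072]
orientation: [-0.106, -3.139, -0.0]
force: [-0.2, -0.3, 0.8]
opening: 0.0004
grasp_force: 0.0
```

Request:
servo_tool([
  [[0,0,-0.04],[0,0,0],0],
  [[0,0,-0.04],[0,0,0],0],
])

```text
time: 8.72
tcp_pos: [0.5635, -0.0992, -0.0088]
orientation: [-0.106, -3.14, -0.0]
force: [-0.6, 0.3, 0.1]
opening: 0.0006
grasp_force: 0.0
```

Request:
servo_tool([
  [[0,0,-0.04],[0,0,0],0],
  [[0,0,-0.04],[0,0,0],0],
])

```text
time: 8.98
tcp_pos: [0.5636, -0.0992, -0.0104]
orientation: [-0.106, -3.14, -0.0]
force: [-0.1, 0.3, -0.3]
opening: 0.0002
grasp_force: 0.0
```

Request:
servo_tool([
  [[0,0,-0.04],[0,0,0],0],
  [[0,0,-0.04],[0,0,0],0],
])

```text
time: 9.22
tcp_pos: [0.5635, -0.0992, -0.012]
orientation: [-0.106, -3.14, -0.0]
force: [-0.3, -0.8, -0.4]
opening: 0.0008
grasp_force: 0.0
```

Request:
servo_tool([
  [[0,0,-0.05],[0,0,0],0],
  [[0,0,-0.05],[0,0,0],0],
])

```text
time: 9.48
tcp_pos: [0.5638, -0.0992, -0.0132]
orientation: [0.106, 3.139, 0.0]
force: [-0.8, 1.1, 4.2]
opening: 0.0005
grasp_force: 2.3
```

Request:
servo_tool([
  [[0,0,-0.05],[0,0,0],0],
  [[0,0,-0.05],[0,0,0],0],
])

```text
time: 9.72
tcp_pos: [0.5639, -0.0992, -0.0133]
orientation: [0.106, 3.139, -0.0]
force: [-4.5, 0.5, 20.0]
opening: 0.0004
grasp_force: 9.1
```

Request:
servo_tool([
  [[0,0,-0.05],[0,0,0],0],
  [[0,0,-0.05],[0,0,0],0],
])

```text
time: 9.98
tcp_pos: [0.5639, -0.0992, -0.0133]
orientation: [0.106, 3.138, -0.0]
force: [-8.1, 2.2, 31.7]
opening: 0.0003
grasp_force: 15.8
```

```bash
cat >> h.py <<'E'
def seg(c,v0=225,amin=40):
    im=np.array(c['pixels']); hsv=cv2.cvtColor(im,cv2.COLOR_RGB2HSV)
    m=((hsv[:,:,1]<60)&(hsv[:,:,2]>v0-45)).astype(np.uint8)
    n,l,s,ce=cv2.connectedComponentsWithStats(m)
    for i in range(1,n):
        if amin<s[i,4]<900:
            x,y,w,h,a=s[i]; print('box',x,y,w,h,'A',a,'w@.02',px2w(c,[[x+w/2-.5,y+h/2-.5]],.02)[0][:2].round(4))
E
python3 - <<'E'
from h import *
st(); seg(cap('scene')); print('top'); seg(ld('top'))
E
```

```text
9.97 [ 0.5639 -0.0992 -0.0133] yhead 86.12 F [-8.1  2.2 31.7] 0.00028844530346096254 [-0.19  0.53  1.84  0.    0.77 -1.7 ]
box 215 0 17 11 A 107 w@.02 [ 0.1848 -1.1345]
box 156 17 61 22 A 623 w@.02 [ 0.3986 -0.97  ]
box 465 41 15 18 A 83 w@.02 [-0.348  -0.3339]
box 303 114 23 31 A 318 w@.02 [ 0.3511 -0.1816]
box 210 161 21 14 A 166 w@.02 [ 0.6059 -0.1517]
box 246 183 22 15 A 199 w@.02 [ 0.5699 -0.0491]
box 380 232 63 75 A 185 w@.02 [0.4342 0.2495]
box 260 324 20 23 A 350 w@.02 [0.6939 0.2435]
top
box 348 68 35 36 A 881 w@.02 [ 0.803 -0.169]
box 143 132 14 14 A 144 w@.02 [0.7043 0.2678]
box 360 174 9 21 A 82 w@.02 [ 0.6051 -0.1636]
box 403 213 20 21 A 202 w@.02 [ 0.5262 -0.2568]
box 245 274 7 36 A 181 w@.02 [0.3937 0.0705]
box 254 274 6 34 A 161 w@.02 [0.3956 0.0535]
box 352 282 7 34 A 173 w@.02 [ 0.3787 -0.1411]
box 361 282 25 46 A 355 w@.02 [ 0.3669 -0.176 ]
```

The bench is at TCP z=-0.0132, so the tips sit about 27 mm higher than stated. I'll work at TCP z≈-0.008, which leaves 5 mm of clearance, and push.

Request:
servo_tool([
  [[0.07,0,0.25],[0,0,0],0],
  [[0.07,0,0.25],[0,0,0],0],
  [[0.075,0.1,0.25],[0,0,0],0],
  [[0.085,0.22,0.25],[0,0,0],0],
  [[0.09,0.34,0.25],[0,0,0],0],
  [[0.1,0.46,0.25],[0,0,0],0],
  [[0.11,0.6,0.25],[0,0,0],0],
  [[0.12,0.75,0.25],[0,0,0],0],
  [[0.13,0.9,0.25],[0,0,0],0],
  [[0.14,1.05,0.25],[0,0,0],0],
  [[0.15,1.2,0.25],[0,0,0],0],
  [[0.15,1.2,0.25],[0,0,0],0],
])

```text
time: 11.52
tcp_pos: [0.5696, -0.0507, -0.0078]
orientation: [-0.105, -3.14, -0.0]
force: [0.2, -0.5, 0.4]
opening: 0.0004
grasp_force: 0.0
```

```bash
python3 - <<'E'
from h import *
st(); seg(cap('scene'))
E
```

```text
11.53 [ 0.5696 -0.0507 -0.0078] yhead 86.16 F [ 0.2 -0.5  0.4] 0.00044596526646967 [-0.11  0.52  1.83  0.    0.79 -1.61]
box 221 0 29 20 A 352 w@.02 [ 0.165  -1.0598]
box 156 16 62 23 A 630 w@.02 [ 0.3954 -0.9739]
box 464 41 17 19 A 121 w@.02 [-0.3448 -0.331 ]
box 225 48 11 13 A 77 w@.02 [ 0.3529 -0.6782]
box 303 115 25 30 A 344 w@.02 [ 0.3501 -0.1786]
box 210 161 21 14 A 167 w@.02 [ 0.6059 -0.1517]
box 254 191 21 16 A 201 w@.02 [ 0.5682 -0.0195]
box 380 232 63 75 A 186 w@.02 [0.4342 0.2495]
box 260 324 20 23 A 351 w@.02 [0.6939 0.2435]
```

Request:
servo_tool([
  [[0.01,0.12,0],[0,0,0],0],
  [[0.025,0.35,0],[0,0,0],0],
  [[0.04,0.6,0],[0,0,0],0],
  [[0.06,0.85,0],[0,0,0],0],
  [[0.075,1.1,0],[0,0,0],0],
  [[0.09,1.35,0],[0,0,0],0],
  [[0.11,1.6,0],[0,0,0],0],
  [[0.125,1.85,0],[0,0,0],0],
  [[0.145,2.1,0],[0,0,0],0],
  [[0.16,2.35,0],[0,0,0],0],
  [[0.175,2.6,0],[0,0,0],0],
  [[0.19,2.8,0],[0,0,0],0],
])

```text
time: 13.08
tcp_pos: [0.5772, 0.0614, -0.0078]
orientation: [-0.106, -3.14, -0.0]
force: [-0.1, -1.3, 1.0]
opening: -0.0001
grasp_force: 0.4
```

```bash
python3 - <<'E'
from h import *
st(); seg(cap('scene'))
E
```

```text
13.07 [ 0.5772  0.0614 -0.0078] yhead 86.13 F [-0.1 -1.3  1. ] -0.00010691146272026229 [ 0.09  0.53  1.81  0.    0.8  -1.42]
box 239 0 22 29 A 85 w@.02 [ 0.1377 -0.9842]
box 280 0 43 57 A 229 w@.02 [ 0.0408 -0.7608]
box 156 16 74 23 A 760 w@.02 [ 0.3764 -0.9629]
box 459 41 26 23 A 178 w@.02 [-0.3311 -0.3206]
box 480 55 26 10 A 60 w@.02 [-0.3448 -0.2494]
box 252 77 25 19 A 235 w@.02 [ 0.3566 -0.4334]
box 303 114 25 31 A 356 w@.02 [ 0.349  -0.1805]
box 225 129 17 10 A 118 w@.02 [ 0.5288 -0.2574]
box 210 161 21 14 A 170 w@.02 [ 0.6059 -0.1517]
box 277 232 24 15 A 159 w@.02 [0.5785 0.0955]
box 379 232 64 75 A 191 w@.02 [0.4349 0.2491]
box 260 324 20 23 A 357 w@.02 [0.6939 0.2435]
box 244 351 8 8 A 43 w@.02 [0.7345 0.2553]
```

Request:
servo_tool([
  [[0.02,0.25,0],[0,0,0],0],
  [[0.035,0.52,0],[0,0,0],0],
  [[0.055,0.8,0],[0,0,0],0],
  [[0.075,1.1,0],[0,0,0],0],
  [[0.095,1.4,0],[0,0,0],0],
  [[0.115,1.7,0],[0,0,0],0],
  [[0.135,2.0,0],[0,0,0],0],
  [[0.155,2.3,0],[0,0,0],0],
  [[0.17,2.55,0],[0,0,0],0],
  [[0.185,2.78,0],[0,0,0],0],
  [[0.2,2.93,0],[0,0,0],0],
  [[0.2,3.0,0],[0,0,0],0],
])

```text
time: 14.62
tcp_pos: [0.5853, 0.1811, -0.0078]
orientation: [0.106, 3.14, 0.0]
force: [0.7, -1.5, 0.1]
opening: 0.0003
grasp_force: 0.4
```

Request:
servo_tool([
  [[0,-0.15,0],[0,0,0],0],
  [[-0.02,-0.6,0.3],[0,0,0],0],
  [[-0.02,-1,1],[0,0,0],0],
  [[-0.02,-1.2,2],[0,0,0],0],
  [[-0.02,-1.2,2],[0,0,0],0],
])

```text
time: 15.25
tcp_pos: [0.587, 0.1313, 0.0764]
orientation: [0.109, 3.132, 0.003]
force: [0.0, 0.8, -1.8]
opening: 0.0004
grasp_force: 0.0
```

```bash
python3 - <<'E'
from h import *
st(); seg(cap('scene')); print('top');seg(cap('top'))
E
```

```text
15.25 [0.587  0.1313 0.0764] yhead 86.0 F [ 0.   0.8 -1.8] 0.0004371271164406599 [ 0.2   0.46  1.68 -0.    0.99 -1.3 ]
box 156 16 74 24 A 767 w@.02 [ 0.3781 -0.9582]
box 271 33 41 21 A 443 w@.02 [ 0.1397 -0.6601]
box 458 41 30 26 A 203 w@.02 [-0.3248 -0.3108]
box 476 52 43 14 A 121 w@.02 [-0.3633 -0.2479]
box 262 117 9 9 A 46 w@.02 [ 0.4352 -0.2687]
box 225 129 17 10 A 119 w@.02 [ 0.5288 -0.2574]
box 210 161 21 14 A 171 w@.02 [ 0.6059 -0.1517]
box 379 232 64 75 A 191 w@.02 [0.4349 0.2491]
box 309 276 26 25 A 366 w@.02 [0.5839 0.2107]
box 260 324 20 23 A 358 w@.02 [0.6939 0.2435]
box 244 351 7 8 A 42 w@.02 [0.7351 0.255 ]
top
box 348 68 35 36 A 877 w@.02 [ 0.803 -0.169]
box 144 133 11 5 A 42 w@.02 [0.7115 0.2688]
box 347 174 22 22 A 206 w@.02 [ 0.6043 -0.1507]
box 403 213 21 21 A 201 w@.02 [ 0.5262 -0.2578]
box 204 270 11 32 A 174 w@.02 [0.4063 0.1485]
box 195 273 10 30 A 159 w@.02 [0.4025 0.1676]
box 355 297 20 20 A 324 w@.02 [ 0.363  -0.1593]
box 91 298 9 24 A 136 w@.02 [0.3613 0.3772]
box 82 302 7 22 A 97 w@.02 [0.3557 0.3971]
box 360 307 26 21 A 46 w@.02 [ 0.3426 -0.1744]
```

Request:
servo_tool([
  [[0.03,-0.6,0],[0,0,-0.2],0],
  [[0.07,-1.8,0],[0,0,-0.4],0],
  [[0.11,-3.1,0],[0,0,-0.58],0],
  [[0.16,-4.4,0],[0,0,-0.58],0],
  [[0.21,-5.7,0],[0,0,-0.58],0],
  [[0.26,-7,0],[0,0,-0.58],0],
  [[0.3,-8,0],[0,0,-0.58],0],
  [[0.3,-8.3,0],[0,0,-0.58],0],
  [[0.3,-8.3,0],[0,0,-0.58],0],
  [[0.3,-8.3,0],[0,0,-0.58],0],
])

```text
time: 16.6
tcp_pos: [0.596, -0.1977, 0.0717]
orientation: [-0.184, -3.135, -0.002]
force: [0.3, -0.2, 0.3]
opening: 0.0003
grasp_force: 0.0
```

Request:
servo_tool([
  [[0.06,-0.07,-0.6],[0,0,0],0],
  [[0.06,-0.07,-1.2],[0,0,0],0],
  [[0.06,-0.07,-1.7],[0,0,0],0],
  [[0.06,-0.07,-1.92],[0,0,0],0],
  [[0.06,-0.07,-1.98],[0,0,0],0],
  [[0.06,-0.07,-1.98],[0,0,0],0],
  [[0.075,0.05,-1.98],[0,0,0],0],
  [[0.09,0.17,-1.98],[0,0,0],0],
  [[0.105,0.3,-1.98],[0,0,0],0],
  [[0.12,0.45,-1.98],[0,0,0],0],
  [[0.14,0.6,-1.98],[0,0,0],0],
  [[0.16,0.78,-1.98],[0,0,0],0],
])

```text
time: 18.1
tcp_pos: [0.603, -0.1678, -0.007]
orientation: [0.186, 3.136, -0.0]
force: [0.7, 0.2, 0.2]
opening: 0.0005
grasp_force: 0.5
```

```bash
python3 - <<'E'
from h import *
st(); seg(cap('scene'))
E
```

```text
18.1 [ 0.603  -0.1678 -0.007 ] yhead 83.22 F [0.7 0.2 0.2] 0.0005485421377267951 [-0.29  0.58  1.7  -0.    0.86 -1.74]
box 156 17 18 11 A 99 w@.02 [ 0.4499 -1.0645]
box 305 121 20 24 A 269 w@.02 [ 0.3581 -0.1683]
box 213 164 21 14 A 173 w@.02 [ 0.6043 -0.1391]
box 380 232 63 75 A 184 w@.02 [0.4342 0.2495]
box 309 276 26 25 A 352 w@.02 [0.5839 0.2107]
box 260 324 20 22 A 341 w@.02 [0.6935 0.2428]
```

Request:
servo_tool([
  [[0.03,0.22,0],[0,0,0],0],
  [[0.055,0.46,0],[0,0,0],0],
  [[0.085,0.71,0],[0,0,0],0],
  [[0.115,0.96,0],[0,0,0],0],
  [[0.145,1.21,0],[0,0,0],0],
  [[0.175,1.46,0],[0,0,0],0],
  [[0.205,1.71,0],[0,0,0],0],
  [[0.235,1.96,0],[0,0,0],0],
  [[0.265,2.21,0],[0,0,0],0],
  [[0.295,2.46,0],[0,0,0],0],
  [[0.325,2.71,0],[0,0,0],0],
  [[0.35,2.92,0],[0,0,0],0],
])

```text
time: 19.65
tcp_pos: [0.6169, -0.0505, -0.007]
orientation: [-0.185, -3.136, -0.0]
force: [-0.6, -1.8, 0.6]
opening: 0.0005
grasp_force: 0.6
```

```bash
python3 - <<'E'
from h import *
st(); seg(cap('scene'))
E
```

```text
19.65 [ 0.6169 -0.0505 -0.007 ] yhead 83.23 F [-0.6 -1.8  0.6] 0.0004857837328169711 [-0.1   0.58  1.72  0.    0.85 -1.55]
box 190 0 38 26 A 541 w@.02 [ 0.269  -1.0795]
box 156 17 25 13 A 189 w@.02 [ 0.4417 -1.0476]
box 464 41 17 19 A 120 w@.02 [-0.3448 -0.331 ]
box 196 56 8 11 A 44 w@.02 [ 0.4562 -0.6767]
box 304 119 23 26 A 283 w@.02 [ 0.3547 -0.1714]
box 230 199 23 16 A 214 w@.02 [ 0.6172 -0.0204]
box 380 232 63 75 A 185 w@.02 [0.4342 0.2495]
box 309 276 26 25 A 355 w@.02 [0.5839 0.2107]
box 260 324 20 23 A 346 w@.02 [0.6939 0.2435]
```

Request:
servo_tool([
  [[0.03,0.22,0],[0,0,0],0],
  [[0.055,0.46,0],[0,0,0],0],
  [[0.085,0.71,0],[0,0,0],0],
  [[0.115,0.96,0],[0,0,0],0],
  [[0.145,1.21,0],[0,0,0],0],
  [[0.175,1.46,0],[0,0,0],0],
  [[0.205,1.71,0],[0,0,0],0],
  [[0.235,1.96,0],[0,0,0],0],
  [[0.265,2.21,0],[0,0,0],0],
  [[0.295,2.46,0],[0,0,0],0],
  [[0.325,2.71,0],[0,0,0],0],
  [[0.355,2.95,0],[0,0,0],0],
])

```text
time: 21.2
tcp_pos: [0.6311, 0.0675, -0.007]
orientation: [-0.186, -3.136, -0.0]
force: [-0.5, 0.2, -0.3]
opening: 0.0003
grasp_force: 0.3
```

Request:
servo_tool([
  [[0.03,0.24,0],[0,0,0],0],
  [[0.055,0.48,0],[0,0,0],0],
  [[0.085,0.73,0],[0,0,0],0],
  [[0.115,0.98,0],[0,0,0],0],
  [[0.145,1.23,0],[0,0,0],0],
  [[0.175,1.48,0],[0,0,0],0],
  [[0.205,1.73,0],[0,0,0],0],
  [[0.235,1.98,0],[0,0,0],0],
  [[0.265,2.21,0],[0,0,0],0],
  [[0.29,2.4,0],[0,0,0],0],
  [[0.31,2.55,0],[0,0,0],0],
  [[0.32,2.63,0],[0,0,0],0],
])

```text
time: 22.7
tcp_pos: [0.6439, 0.1723, -0.0071]
orientation: [0.185, 3.136, 0.0]
force: [0.1, -1.5, -0.8]
opening: 0.0003
grasp_force: 0.4
```

Request:
servo_tool([
  [[-0.02,-0.15,0],[0,0,0],0],
  [[-0.07,-0.6,0.3],[0,0,0],0],
  [[-0.12,-1,1],[0,0,0],0],
  [[-0.14,-1.2,2],[0,0,0],0],
  [[-0.14,-1.2,2],[0,0,0],0],
])

```text
time: 23.32
tcp_pos: [0.6408, 0.1223, 0.0777]
orientation: [0.188, 3.128, 0.003]
force: [0.5, -0.2, 1.1]
opening: 0.0006
grasp_force: 0.0
```

```bash
python3 - <<'E'
from h import *
st(); seg(cap('scene')); print('top');seg(cap('top'))
E
```

```text
23.32 [0.6408 0.1223 0.0777] yhead 83.1 F [ 0.5 -0.2  1.1] 0.0005517834730502834 [ 0.17  0.53  1.55 -0.    1.05 -1.28]
box 156 16 62 23 A 563 w@.02 [ 0.3954 -0.9739]
box 222 39 36 21 A 400 w@.02 [ 0.3101 -0.6991]
box 458 41 24 25 A 193 w@.02 [-0.3193 -0.3181]
box 477 53 36 13 A 88 w@.02 [-0.3533 -0.249 ]
box 303 114 25 31 A 356 w@.02 [ 0.349  -0.1805]
box 379 232 64 75 A 190 w@.02 [0.4349 0.2491]
box 309 276 26 25 A 361 w@.02 [0.5839 0.2107]
box 272 288 28 25 A 386 w@.02 [0.6448 0.203 ]
box 260 324 20 23 A 356 w@.02 [0.6939 0.2435]
box 244 351 7 8 A 41 w@.02 [0.7351 0.255 ]
top
box 349 68 34 35 A 842 w@.02 [ 0.804 -0.17 ]
box 167 189 20 20 A 167 w@.02 [0.5815 0.2134]
box 403 214 21 20 A 183 w@.02 [ 0.5252 -0.2578]
box 214 220 8 21 A 109 w@.02 [0.5169 0.1308]
box 205 222 8 21 A 103 w@.02 [0.5131 0.149 ]
box 102 243 7 16 A 68 w@.02 [0.4786 0.3581]
box 94 247 6 13 A 53 w@.02 [0.4738 0.3752]
box 355 297 20 20 A 306 w@.02 [ 0.363  -0.1593]
```

Request:
servo_tool([
  [[-0.15,-0.6,0],[0,0,0.2],0],
  [[-0.45,-1.8,0],[0,0,0.5],0],
  [[-0.8,-3.1,0],[0,0,0.8],0],
  [[-1.15,-4.4,0],[0,0,1.1],0],
  [[-1.5,-5.7,0],[0,0,1.35],0],
  [[-1.85,-7,0],[0,0,1.35],0],
  [[-2.2,-8.3,0],[0,0,1.35],0],
  [[-2.55,-9.6,0],[0,0,1.35],0],
  [[-2.8,-10.5,0],[0,0,1.35],0],
  [[-2.88,-10.8,0],[0,0,1.35],0],
  [[-2.88,-10.8,0],[0,0,1.35],0],
  [[-2.88,-10.8,0],[0,0,1.35],0],
])

```text
time: 24.92
tcp_pos: [0.5231, -0.3066, 0.0725]
orientation: [0.001, -3.141, -0.002]
force: [0.5, -0.3, 0.2]
opening: 0.0004
grasp_force: 0.0
```

```bash
python3 - <<'E'
from h import *
st(); seg(cap('scene')); seg(cap('top'))
E
```

```text
24.93 [ 0.5231 -0.3066  0.0725] yhead 90.04 F [ 0.5 -0.3  0.2] 0.0004339029774822535 [-0.55  0.47  1.67  0.    1.   -2.12]
box 157 17 42 17 A 358 w@.02 [ 0.4175 -1.0099]
box 305 121 20 24 A 262 w@.02 [ 0.3581 -0.1683]
box 225 129 17 10 A 110 w@.02 [ 0.5288 -0.2574]
box 380 232 63 73 A 178 w@.02 [0.4328 0.2479]
box 309 276 26 25 A 341 w@.02 [0.5839 0.2107]
box 272 288 28 25 A 369 w@.02 [0.6448 0.203 ]
box 260 324 20 22 A 331 w@.02 [0.6935 0.2428]
box 143 132 14 14 A 149 w@.02 [0.7043 0.2678]
box 171 158 21 22 A 208 w@.02 [0.6422 0.204 ]
box 167 188 20 22 A 212 w@.02 [0.5815 0.2134]
box 403 213 15 21 A 145 w@.02 [ 0.5263 -0.252 ]
box 355 297 31 31 A 420 w@.02 [ 0.3523 -0.1698]
box 508 301 26 39 A 291 w@.02 [ 0.3375 -0.4551]
box 545 302 10 14 A 94 w@.02 [ 0.3595 -0.5093]
box 518 308 24 34 A 224 w@.02 [ 0.329  -0.4713]
```

Request:
servo_tool([
  [[0.08,-0.1,-0.6],[0,0,0],0],
  [[0.08,-0.1,-1.2],[0,0,0],0],
  [[0.08,-0.1,-1.7],[0,0,0],0],
  [[0.08,-0.1,-1.92],[0,0,0],0],
  [[0.08,-0.1,-1.99],[0,0,0],0],
  [[0.08,-0.1,-1.99],[0,0,0],0],
  [[0.08,0.05,-1.99],[0,0,0],0],
  [[0.08,0.17,-1.99],[0,0,0],0],
  [[0.08,0.3,-1.99],[0,0,0],0],
  [[0.08,0.45,-1.99],[0,0,0],0],
  [[0.08,0.6,-1.99],[0,0,0],0],
  [[0.08,0.78,-1.99],[0,0,0],0],
])

```text
time: 26.52
tcp_pos: [0.5264, -0.2765, -0.0066]
orientation: [0.001, 3.141, -0.0]
force: [0.6, -0.7, -0.4]
opening: 0.0006
grasp_force: 0.4
```

Request:
servo_tool([
  [[0,0.2,0],[0,0,0],0],
  [[0,0.41,0],[0,0,0],0],
  [[0,0.62,0],[0,0,0],0],
  [[0,0.83,0],[0,0,0],0],
  [[0,1.04,0],[0,0,0],0],
  [[0,1.25,0],[0,0,0],0],
  [[0,1.46,0],[0,0,0],0],
  [[0,1.67,0],[0,0,0],0],
  [[0,1.88,0],[0,0,0],0],
  [[0,2.09,0],[0,0,0],0],
  [[0,2.3,0],[0,0,0],0],
  [[0,2.45,0],[0,0,0],0],
])

```text
time: 28.02
tcp_pos: [0.5262, -0.1782, -0.0066]
orientation: [-0.0, -3.142, -0.0]
force: [-0.5, -0.9, 1.8]
opening: 0.0006
grasp_force: 0.5
```

```bash
python3 - <<'E'
from h import *
st(); seg(cap('scene'))
E
```

```text
28.02 [ 0.5262 -0.1782 -0.0066] yhead 89.99 F [-0.5 -0.9  1.8] 0.0005980892389303989 [-0.35  0.5   1.87  0.    0.77 -1.92]
box 157 17 63 22 A 659 w@.02 [ 0.3923 -0.9664]
box 304 119 22 26 A 304 w@.02 [ 0.3558 -0.1719]
box 245 152 19 12 A 141 w@.02 [ 0.5268 -0.1487]
box 380 232 63 75 A 183 w@.02 [0.4342 0.2495]
box 309 276 26 25 A 345 w@.02 [0.5839 0.2107]
box 272 288 28 25 A 375 w@.02 [0.6448 0.203 ]
box 260 324 20 22 A 339 w@.02 [0.6935 0.2428]
```

Request:
servo_tool([
  [[0,0.24,0],[0,0,0],0],
  [[0,0.49,0],[0,0,0],0],
  [[0,0.74,0],[0,0,0],0],
  [[0,0.99,0],[0,0,0],0],
  [[0,1.24,0],[0,0,0],0],
  [[0,1.49,0],[0,0,0],0],
  [[0,1.74,0],[0,0,0],0],
  [[0,1.99,0],[0,0,0],0],
  [[0,2.24,0],[0,0,0],0],
  [[0,2.49,0],[0,0,0],0],
  [[0,2.74,0],[0,0,0],0],
  [[0,2.95,0],[0,0,0],0],
])

```text
time: 29.58
tcp_pos: [0.5262, -0.0601, -0.0066]
orientation: [-0.001, -3.142, -0.0]
force: [0.3, -1.9, 0.1]
opening: 0.0003
grasp_force: 0.2
```

```bash
python3 - <<'E'
from h import *
st(); seg(cap('scene'))
E
```

```text
29.57 [ 0.5262 -0.0601 -0.0066] yhead 89.98 F [ 0.3 -1.9  0.1] 0.0002676063278832787 [-0.14  0.47  1.93  0.    0.74 -1.71]
box 248 0 19 10 A 114 w@.02 [ 0.0624 -1.0712]
box 156 17 73 22 A 716 w@.02 [ 0.3797 -0.9591]
box 248 39 12 13 A 83 w@.02 [ 0.2561 -0.7061]
box 464 41 17 18 A 111 w@.02 [-0.348  -0.3339]
box 303 117 25 28 A 309 w@.02 [ 0.3524 -0.175 ]
box 270 182 21 14 A 178 w@.02 [ 0.5265 -0.0306]
box 380 232 63 75 A 184 w@.02 [0.4342 0.2495]
box 309 276 26 25 A 351 w@.02 [0.5839 0.2107]
box 272 288 28 25 A 378 w@.02 [0.6448 0.203 ]
box 260 324 20 23 A 341 w@.02 [0.6939 0.2435]
```

Request:
servo_tool([
  [[0,0.24,0],[0,0,0],0],
  [[0,0.49,0],[0,0,0],0],
  [[0,0.74,0],[0,0,0],0],
  [[0,0.99,0],[0,0,0],0],
  [[0,1.24,0],[0,0,0],0],
  [[0,1.49,0],[0,0,0],0],
  [[0,1.74,0],[0,0,0],0],
  [[0,1.99,0],[0,0,0],0],
  [[0,2.24,0],[0,0,0],0],
  [[0,2.49,0],[0,0,0],0],
  [[0,2.74,0],[0,0,0],0],
  [[0,2.95,0],[0,0,0],0],
])

```text
time: 31.12
tcp_pos: [0.5262, 0.0579, -0.0067]
orientation: [-0.0, -3.142, -0.0]
force: [-0.3, -1.1, -0.2]
opening: 0.0006
grasp_force: 0.4
```

```bash
python3 - <<'E'
from h import *
st(); seg(cap('scene'))
E
```

```text
31.12 [ 0.5262  0.0579 -0.0067] yhead 89.98 F [-0.3 -1.1 -0.2] 0.0006406622763970832 [ 0.09  0.47  1.94  0.    0.74 -1.48]
box 316 0 33 46 A 146 w@.02 [-0.0869 -0.7528]
box 156 16 74 23 A 742 w@.02 [ 0.3764 -0.9629]
box 460 42 22 21 A 164 w@.02 [-0.3282 -0.3221]
box 480 55 29 10 A 59 w@.02 [-0.3489 -0.2472]
box 283 67 28 19 A 252 w@.02 [ 0.2464 -0.4424]
box 300 219 23 16 A 179 w@.02 [0.5276 0.0886]
box 380 232 63 75 A 186 w@.02 [0.4342 0.2495]
box 309 276 26 25 A 358 w@.02 [0.5839 0.2107]
box 272 288 28 25 A 383 w@.02 [0.6448 0.203 ]
box 260 324 20 23 A 349 w@.02 [0.6939 0.2435]
box 244 351 7 7 A 41 w@.02 [0.7348 0.2543]
```

Request:
servo_tool([
  [[0,0.26,0],[0,0,0],0],
  [[0,0.54,0],[0,0,0],0],
  [[0,0.84,0],[0,0,0],0],
  [[0,1.14,0],[0,0,0],0],
  [[0,1.44,0],[0,0,0],0],
  [[0,1.74,0],[0,0,0],0],
  [[0,2.04,0],[0,0,0],0],
  [[0,2.34,0],[0,0,0],0],
  [[0,2.64,0],[0,0,0],0],
  [[0,2.9,0],[0,0,0],0],
  [[0,3.1,0],[0,0,0],0],
  [[0,3.2,0],[0,0,0],0],
])

```text
time: 32.67
tcp_pos: [0.5262, 0.1857, -0.0067]
orientation: [-0.0, -3.142, -0.0]
force: [-0.5, -1.2, -0.0]
opening: 0.0002
grasp_force: 0.4
```

Request:
servo_tool([
  [[0,-0.15,0],[0,0,0],0],
  [[0,-0.6,0.3],[0,0,0],0],
  [[0,-1.2,1],[0,0,0],0],
  [[0,-2.4,2],[0,0,0],0],
  [[0,-3.8,3],[0,0,0],0],
  [[0,-5.2,3.5],[0,0,0],0],
  [[0,-6.6,3.5],[0,0,0],0],
  [[0,-8,3.5],[0,0,0],0],
  [[0,-8.5,3.5],[0,0,0],0],
  [[0,-8.5,3.5],[0,0,0],0],
])

```text
time: 33.92
tcp_pos: [0.5256, -0.1562, 0.1337]
orientation: [0.006, 3.141, 0.001]
force: [0.6, -0.8, -0.6]
opening: 0.0005
grasp_force: 0.0
```

```bash
python3 - <<'E'
from h import *
st(); seg(cap('scene')); print('top');c=cap('top');seg(c);save(c,'tfin.png')
E
```

```text
33.92 [ 0.5256 -0.1562  0.1337] yhead 89.78 F [ 0.6 -0.8 -0.6] 0.0004528697111342145 [-0.31  0.33  1.73  0.    1.08 -1.88]
box 157 17 62 20 A 540 w@.02 [ 0.3906 -0.9768]
box 305 120 21 25 A 269 w@.02 [ 0.3559 -0.1696]
box 380 232 63 73 A 178 w@.02 [0.4328 0.2479]
box 341 266 26 21 A 300 w@.02 [0.5257 0.2158]
box 309 276 26 25 A 340 w@.02 [0.5839 0.2107]
box 272 288 28 25 A 367 w@.02 [0.6448 0.203 ]
box 260 324 20 22 A 331 w@.02 [0.6935 0.2428]
top
box 348 68 35 36 A 895 w@.02 [ 0.803 -0.169]
box 143 132 14 14 A 147 w@.02 [0.7043 0.2678]
box 171 158 20 22 A 199 w@.02 [0.6422 0.205 ]
box 374 179 32 162 A 804 w@.02 [ 0.4547 -0.2103]
box 388 181 27 153 A 686 w@.02 [ 0.4595 -0.2328]
box 167 188 20 22 A 202 w@.02 [0.5815 0.2134]
box 165 218 20 20 A 193 w@.02 [0.523  0.2176]
box 391 347 23 23 A 334 w@.02 [ 0.2639 -0.2291]
box 360 349 18 47 A 358 w@.02 [ 0.2369 -0.1639]
box 371 351 18 48 A 320 w@.02 [ 0.2322 -0.1849]
box 504 404 9 16 A 90 w@.02 [ 0.1659 -0.424 ]
```

View pics/tfin.png

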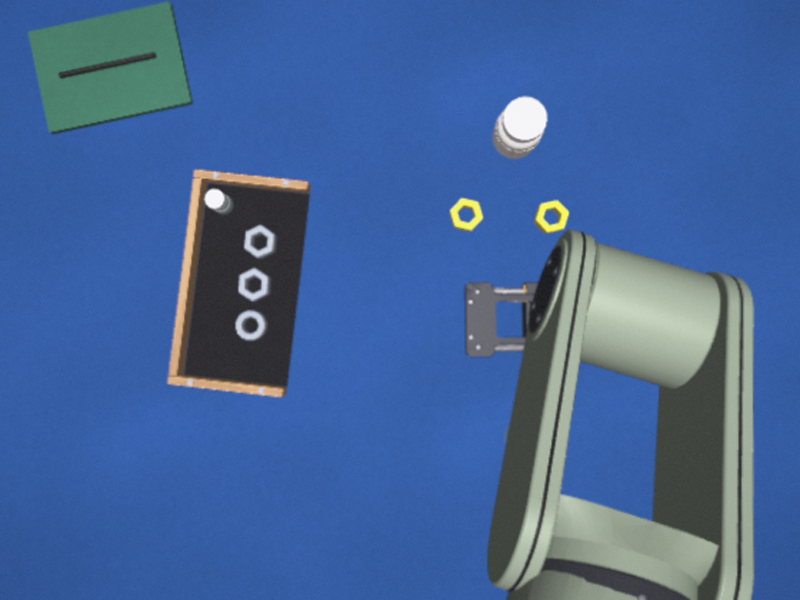

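The final top view shows both nuts at (259,241) and (254,284) and the collar at (250,325), all well inside the bay. The vial at (217,200), the jar and the yellow nuts are where they were, and the arm is clear. The arm hides the beaker here, but the scene view still shows it standing in place.

```bash
python3 -c "
from bench import workorder
print(workorder.hand_in())"
```

```text
the job is handed in; nothing more can be done
None
```

Both steel nuts and the collar are fully inside the bay, pushed there with closed fingers. The vial, jar, beaker and yellow nuts were left untouched, and the job was handed in at about 34 s.

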